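# Set the bench lamp's arm to sixty degrees

### The job

The wider of the two bench lamps, the one with the long light bar, has been folded down too low to stamp letters under. Gently raise its arm until it slopes at 60 degrees to the table top, its foot staying where it is, then let go and wait a second or two to see that it stays there by itself. Leave the other lamp, with the short light bar, as it is.

Things in the scene. Friction and masses are not known exactly. Their poses are not given: they have to be found in the camera images.
- wide_lamp_arm (a joint): slope of the wide lamp's arm in rad: 0 level, growing as the bar rises, 1.047 at 60 degrees, 1.571 upright; starts at 0.15 to 0.5; stops at 0 and 2.0. The friction hinge stays where it is left; friction about 0.7 N m plus up to 0.4 N m of weight, so 3 to 7 N at the bar.
- wide_lamp_bar (a point): middle, on the axis, of the wide lamp's light bar: round, level, 26 mm thick, 200 mm long, aluminium with black end caps, set crosswise (T) on the end of an aluminium arm 15 mm wide, 10 mm thick; 170 mm from the hinge axis. Its y runs along the bar, x along the arm to the hinge. Either half may be gripped from above. As it rises it moves in an upright arc about the hinge, back toward the foot.
- wide_lamp_hinge (a point): middle of the wide lamp's hinge, 75 mm above the table; the level hinge axis is parallel to the bar. It sits in a dark steel fork (56 mm wide with its black knobs) in the middle of a fixed grey foot 130 x 110 x 18 mm. The arm leaves it toward the robot, to within about 20 degrees.
- small_lamp_bar (a point): the same point of the other lamp, which is alike in all but its light bar: 26 mm in diameter and only 110 mm long. To be left alone. The two lamps stand side by side, left or right by chance.

How it is judged (in metres and radians):
On the way:
1. the wide lamp's arm slopes at 60 degrees (within 10) and stays there untouched for 1 s (value of joint wide_lamp_arm between 0.872 and 1.222 rad and contact force between each of the arm, the fingers and wide_lamp below 0.1 N), for 1 s.
At the end, for the whole second after the job is handed in: the wide lamp's arm rests at 60 degrees to the table top, within 10 degrees, let go and still; the small lamp's light bar is within 15 mm of where it was (value of joint wide_lamp_arm between 0.872 and 1.222 rad and velocity of joint wide_lamp_arm between -0.03 and 0.03 rad/s and distance of small_lamp_bar from where it was at the start of the episode below 0.015 m); the robot touches nothing.
It fails at once if the small lamp's arm was moved (its bar by more than 15 mm) (distance of small_lamp_bar from where it was at the start of the episode above 0.015 m).
It fails at once if the wide lamp's arm was flung, faster than 3 rad/s (0.5 m/s at the bar) (velocity of joint wide_lamp_arm above 3 rad/s or velocity of joint wide_lamp_arm below -3 rad/s).
It also fails if it takes over 35 s, if anything falls off the work surface, if the arm or the gripper's body presses on something with over 40 N, if the wrist force passes 120 N, or if a joint passes its speed limit or range.

### The arm

A 6-joint arm with a two-finger parallel gripper is mounted at the origin on a cart in front of the work surface, level with it; the furniture and walls round the work are solid. World frame = base frame: x ahead of the robot, y to its left, z up, the work surface at z = 0. Lengths are in mm, angles in rad, forces in N, time in s.
With the tool pointing down it reaches from about 325 to 850 mm from the base axis. Payload 15.5 kg.
Tool frame: the origin (TCP) lies on the centre line of the jaws, within the pads' length; the fingertips stand 11 mm ahead of it and the grasp point (between the pads) lies 8 mm behind it; z points along the fingers, x is the direction in which the jaws open and shut, and the axes are right-handed (so a half turn about z gives the same grasp; the last joint's range is limited). The gripper opens to 91 mm and grips with 3 to 60 N. Pads are 32 mm wide; open, the fingers measure 118 mm over their backs; the gripper's body (76 mm by 178 mm) begins 60 mm behind the grasp point.
Start: joints at [-1.236, 0.494, 1.345, -0, 1.302, -0.096], TCP at [261, -567.896, 224.915] pointing down, gripper open.
Joint ranges: [-2.91, 2.91], [-0.82, 2.16], [0.22, 2.67], [-1.22, 4.37], [0.12, 2.79], [-3.08, 3.08]. Speed limits (rad/s): [1.89, 1.89, 2.57, 3.01, 3.01, 3.01].

### API

Orientations are given as a rotation vector (axis times angle).
In Python, from bench import arm gives the robot as it stands.
- The arm moves only by the tool arm_command, never from a script. Its arguments are lists of equal length, an entry for each row: "dp": the shift along the tool's x, y, z in mm, a list of three; "spin": the turn about the tool's z in degrees. A call has exactly 8 rows; each row shifts and turns the commanded pose from where the row before left it, along the tool's axes as they then stand; what a row does not reach is not made up. A row lasts 1/12 s, in which the tool goes at most 41.7 mm and 7.16 degrees, less where a joint would pass 70% of its speed; a pose out of reach is approached as far as the arm can. A call with a gripper value outside its range is refused whole. "claw" is the finger opening in mm, from 0 to 91.2, set as the call begins (left out, the last holds). The fingers move at their own pace and stop on an object; "grip_force" is the grip in N (left out, the last holds). Time passes only in rows, so rows that do not move let the fingers close, or fill a call up. It gives the time, the measured TCP pose, the force and the opening at its end, in the units of the state.
- arm.state(): the state, without advancing time (a new reading comes with each control period).
- arm.get_image(name): name is "side" or "top" or "wrist"; returns a dict with "img" (420x560x3 uint8, red, green, blue), "fovy" (degrees; the focal length in pixels is half the picture's height over the tangent of half this angle, whatever the lens; pixels are square), "cx", "cy" (the principal point, pixels), "k1" (the pictures are not rectified: a ray, as slopes to the right and down, at radius r is drawn at 1 + k1 r^2 times it, then the intrinsics apply), "R" (3x3) and "t" (3): a world point X has camera coordinates R X + t. Camera axes: x right, y down, z forward; pixel columns grow to the right and rows downward; lengths in mm; the calibration is good to about 2 mm. A picture is of the moment at which its call begins. There is no depth.
- arm.close_job(): hands the job in, once; it reports no verdict.
The state is a dict: "time": time; "qpos": joint angles; "joint_velocities": joint speeds; "joint_efforts": joint torques, N m; "ee_pos": TCP position; "tool_rot": TCP orientation; "contact_force": force on the tool from outside, world axes, zero at the start; "wrist_torque": the same for the moment, N m; "opening": opening from 0.0 (shut) to 1.0 (fully open).
Only numpy, scipy, OpenCV 4.12 (cv2) and the standard library are available. Lean on these libraries where they do the work, as an engineer would, in place of code of your own. Each camera call takes 0.05 s, during which the arm holds its last target.

## Working session

There is one attempt and no reset: what is moved stays moved. The work goes in short steps, Python scripts to look and compute and a tool call to move; the robot and the scene stay as the last step left them, time stands still between calls to the robot, and variables do not carry over. Pictures are saved under pics/ and viewed, and the job is handed in when it is done.

Besides the shell and the picture viewer there is one more tool, called by a JSON object that holds its "fn" and its "kwargs", one argument or row to a line. arm_command: Moves the arm, as the interface text tells. Its arguments: {"type":"object","properties":{"dp":{"type":"array","items":{"type":"array","items":{"type":"number"}}},"spin":{"type":"array","items":{"type":"number"}},"claw":{"type":"number"},"grip_force":{"type":"number"}},"required":["dp","spin"]}

```bash
mkdir -p pics; cat > h.py <<'E'
import numpy as np, cv2
from bench import arm
def snap(n,f):
    d=arm.get_image(n); cv2.imwrite(f'pics/{f}.png',d['img'][:,:,::-1]); np.save(f'pics/{f}.npy',d,allow_pickle=True); return d
def load(f): return np.load(f'pics/{f}.npy',allow_pickle=True).item()
def ray(d,u,v):
    f=210/np.tan(np.radians(d['fovy'])/2)
    K=np.array([[f,0,d['cx']],[0,f,d['cy']],[0,0,1.]])
    p=cv2.undistortPoints(np.array([[[u,v]]],float),K,np.array([d['k1'],0,0,0.]))[0,0]
    R=np.array(d['R']);t=np.array(d['t'])
    return -R.T@t, R.T@np.array([p[0],p[1],1.])
def plane(d,u,v,z):
    o,r=ray(d,u,v); return o+r*(z-o[2])/r[2]
def tri(a,b):
    (o,r),(p,s)=a,b; r=r/np.linalg.norm(r); s=s/np.linalg.norm(s)
    k=np.linalg.lstsq(np.c_[r,-s],p-o,rcond=None)[0]
    A,B=o+k[0]*r,p+k[1]*s
    return (A+B)/2,np.linalg.norm(A-B)
E
python3 - <<'E'
from h import *
for n in ('side','top'):
    d=snap(n,n+'0'); print(n,d['fovy'],d['k1'],-np.array(d['R']).T@d['t'])
print(arm.state())
E
```

```text
side 45.81531524077808 -0.005296830881270365 [385.67242724 453.98987715 896.61382521]
top 50.7103868082181 -0.11836208855036567 [515.32098168 -26.57221182 971.24976121]
{'time': 0.1, 'qpos': array([-1.23553517e+00,  4.94126819e-01,  1.34603487e+00, -1.89051336e-05,
        1.30253991e+00, -9.54922086e-02]), 'joint_velocities': array([ 7.50120500e-04, -2.42526752e-03, -5.14572216e-04, -3.40562021e-03,
        7.77033856e-05,  2.15724831e-04]), 'joint_efforts': array([ 1.39392709e-03, -8.80243349e+01, -3.82544911e+01,  7.10422662e-02,
        4.83518781e-02, -1.75148830e-05]), 'ee_pos': array([ 260.86588772, -567.59661568,  224.40592953]), 'tool_rot': array([-2.64431310e+00,  1.69499230e+00,  1.38758594e-03]), 'contact_force': array([-0.9989825 ,  0.76699804, -0.80505497]), 'wrist_torque': array([ 0.00974734,  0.00325711, -0.05950101]), 'opening': 0.9997810262781769}
```

View pics/top0.png

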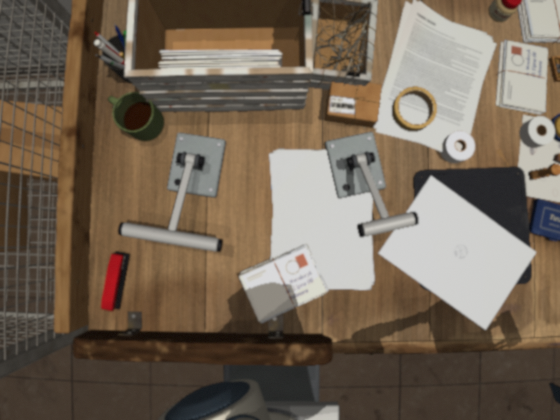

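View pics/side0.png

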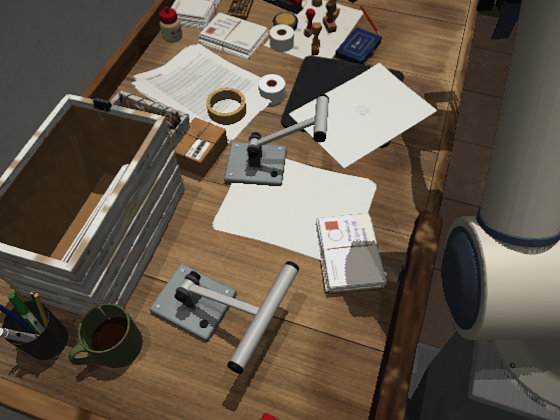

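The top view shows the wide lamp on the left: bar ends at about (120,229) and (221,243), hinge near (190,161). In the side view its bar ends are at about (293,267) and (236,366). I'll zoom in for finer pixels.

```bash
python3 - <<'E'
from h import *
a=load('top0')['img'][120:270,90:250,::-1]; b=load('side0')['img'][240:390,140:310,::-1]
cv2.imwrite('pics/z1.png',cv2.resize(a,None,fx=4,fy=4,interpolation=2)); cv2.imwrite('pics/z2.png',cv2.resize(b,None,fx=4,fy=4,interpolation=2))
E
```

```text
(no output)
```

View pics/z1.png

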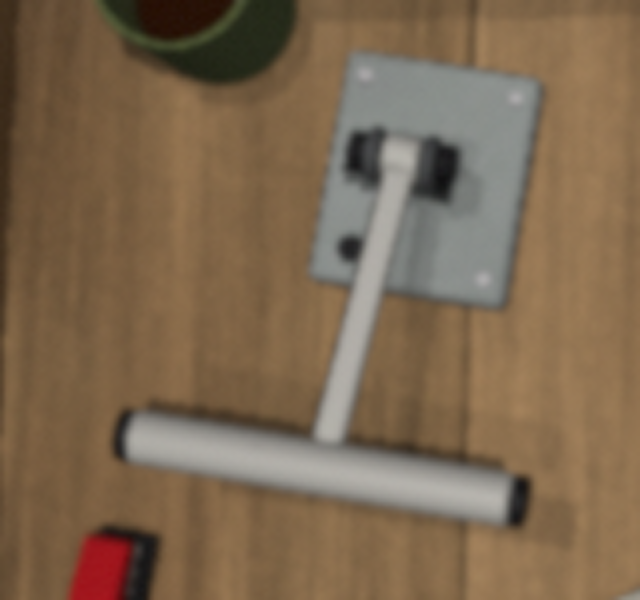

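View pics/z2.png

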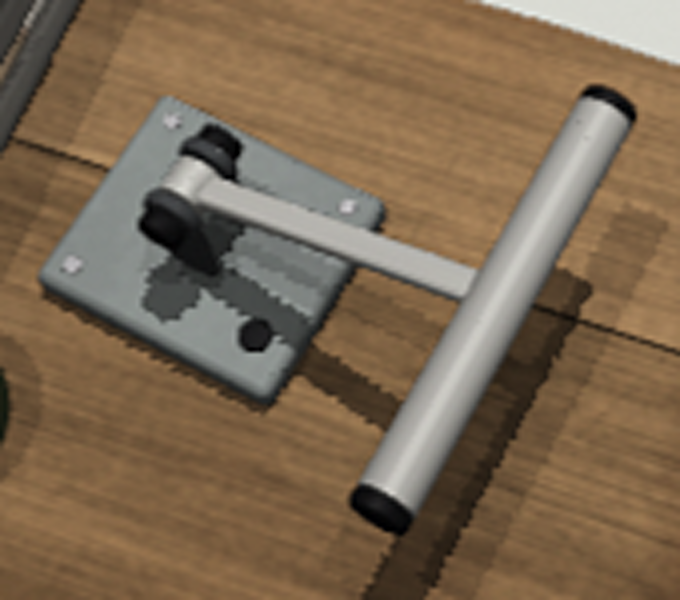

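```bash
python3 - <<'E'
from h import *
T=load('top0');S=load('side0')
t=lambda u,v:ray(T,90+(u-1.5)/4,120+(v-1.5)/4); s=lambda u,v:ray(S,140+(u-1.5)/4,240+(v-1.5)/4)
L,e1=tri(t(121,436),s(384,508)); R,e2=tri(t(521,500),s(608,106)); H,e3=tri(t(402,164),s(190,190))
print(L,e1,R,e2,H,e3,np.linalg.norm(L-R))
M=(L+R)/2; d=M-H; print(M,d,np.linalg.norm(d),np.arctan2(d[2],np.hypot(d[0],d[1])), np.arcsin((M[2]-75)/170))
b=(R-L)/np.linalg.norm(R-L); print('bar',b,np.degrees(np.arctan2(b[0],-b[1])))
print('tool axes',cv2.Rodrigues(arm.state()['tool_rot'])[0].round(4))
# small
E
```

```text
[528.86956243 277.86324102 135.66640927] 3.2921770802279897 [501.31285962  86.17878095 127.86204891] 1.868005438367378 [673.51285984 158.60398693  72.4731634 ] 1.1301381436593991 193.812311646701
[515.09121103 182.02101098 131.76422909] [-158.42164882   23.41702405   59.29106569] 170.76652570222444 0.3545895022089804 0.3404456843035401
bar [-0.14218242 -0.98902107 -0.04026762] -8.180833652948095
tool axes [[ 4.176e-01 -9.086e-01 -4.000e-04]
 [-9.086e-01 -4.176e-01  1.000e-03]
 [-1.100e-03 -1.000e-04 -1.000e+00]]
```

The wide lamp's slope is about 0.345 rad, with the bar middle near (515,182,132) and the bar yawed about 8°. I'll turn the tool to match and lift first.

{"fn": "arm_command", "kwargs": {
  "dp": [
    [0,0,-10],
    [0,0,-12],
    [0,0,-12],
    [0,0,-12],
    [0,0,-12],
    [0,0,-12],
    [0,0,-12],
    [0,0,-10]
  ],
  "spin": [-7.1,-7.1,-7.1,-7.1,-7.1,-7.1,-7.1,-7.1],
  "claw": 70,
  "grip_force": 25
}}

```text
time: 0.77
ee_pos: [261.0, -567.8, 317.5]
tool_rot: [-3.133, 0.224, 0.0]
contact_force: [-0.5, -0.4, 0.4]
opening: 0.771
```

{"fn": "arm_command", "kwargs": {
  "dp": [
    [3,-15,0],
    [6,-30,0],
    [6,-30,0],
    [6,-30,0],
    [6,-30,0],
    [6,-30,0],
    [6,-30,0],
    [6,-30,0]
  ],
  "spin": [0,0,0,0,0,0,0,0]
}}

```text
time: 1.43
ee_pos: [338.9, -350.5, 316.7]
tool_rot: [-3.132, 0.234, 0.0]
contact_force: [0.6, 0.1, 1.0]
opening: 0.765
```

{"fn": "arm_command", "kwargs": {
  "dp": [
    [6,-30,0],
    [6,-30,0],
    [6,-30,0],
    [6,-30,0],
    [6,-30,0],
    [6,-30,0],
    [6,-30,0],
    [6,-30,0]
  ],
  "spin": [0,0,0,0,0,0,0,0]
}}

```text
time: 2.1
ee_pos: [421.9, -120.3, 316.8]
tool_rot: [-3.133, 0.233, 0.0]
contact_force: [-0.3, -0.9, 0.7]
opening: 0.766
```

{"fn": "arm_command", "kwargs": {
  "dp": [
    [6,-30,0],
    [6,-30,0],
    [6,-30,0],
    [6,-30,0],
    [6,-30,0],
    [6,-30,0],
    [6,-30,0],
    [0,0,0]
  ],
  "spin": [0,0,0,0,0,0,0,0]
}}

```text
time: 2.77
ee_pos: [495.5, 83.7, 316.6]
tool_rot: [-3.132, 0.229, 0.0]
contact_force: [-1.0, -0.4, -0.1]
opening: 0.765
```

```bash
python3 - <<'E'
from h import *
s=arm.state(); R=cv2.Rodrigues(s['tool_rot'])[0]
print(s['time'],s['ee_pos'],R.round(3),s['qpos'],s['contact_force'])
for n in ('top','wrist'): snap(n,n+'1')
G=np.array([515.1,182,132])-50*np.array([.142,.989,0])
print(R.T@(G-s['ee_pos']))
E
```

```text
2.7667 [495.52752499  83.69437988 316.55023126] [[ 0.989 -0.145  0.   ]
 [-0.145 -0.989  0.001]
 [-0.    -0.001 -1.   ]] [4.75188714e-02 2.34719047e-01 1.49937251e+00 1.37003809e-03
 1.40742261e+00 1.93127559e-01] [-0.97099552 -0.35383466 -0.05057609]
[  5.27432399 -49.90181921 184.61639162]
```

View pics/wrist1.png

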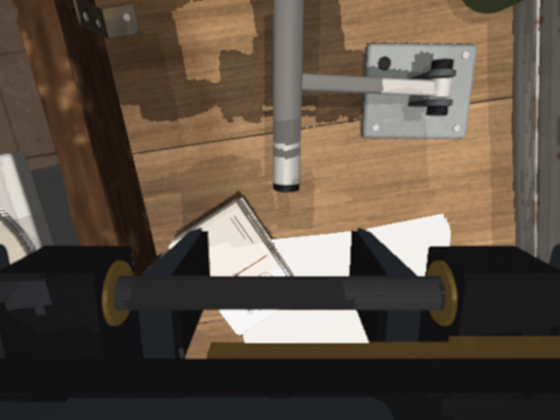

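```bash
python3 - <<'E'
from h import *
from h import load
W=load('wrist1')
print(-np.array(W['R']).T@W['t'], np.array(W['R']).round(2))
E
```

```text
[505.01020613 151.94664848 476.34698199] [[ 0.99 -0.14 -0.  ]
 [-0.14 -0.96  0.25]
 [-0.04 -0.24 -0.97]]
```

The wrist view shows the bar running straight up at column ~287, its end at (286,187), lined up with the jaws. I'll check its position by casting rays.

```bash
python3 - <<'E'
from h import *
W=load('wrist1')
R=cv2.Rodrigues(arm.state()['tool_rot'])[0];p=arm.state()['ee_pos']
for u,v in((286,185),(287,100),(289,20)):
    X=plane(W,u,v,132); print(X,R.T@(X-p))
E
```

```text
[502.53625486  90.09097416 132.        ] [  6.85683432 -10.71975384 184.48715836]
[514.41906769 167.58651397 132.        ] [  7.29837805 -89.11978267 184.46596246]
[525.38478237 233.0390286  132.        ] [   8.59086921 -155.47193173  184.44722178]
```

{"fn": "arm_command", "kwargs": {
  "dp": [
    [3,-20,0],
    [4,-32,0],
    [0,0,15],
    [0,0,25],
    [0,0,30],
    [0,0,30],
    [0,0,25],
    [0,0,15]
  ],
  "spin": [0,0,0,0,0,0,0,0]
}}

```text
time: 3.53
ee_pos: [507.6, 128.7, 174.4]
tool_rot: [3.132, -0.235, -0.005]
contact_force: [-0.7, 0.7, -0.5]
opening: 0.768
```

{"fn": "arm_command", "kwargs": {
  "dp": [
    [0,0,12],
    [0,0,12],
    [0,0,10],
    [0,0,10],
    [0,0,8],
    [0,0,0],
    [0,0,0],
    [0,0,0]
  ],
  "spin": [0,0,0,0,0,0,0,0]
}}

```text
time: 4.2
ee_pos: [509.4, 130.0, 125.4]
tool_rot: [-3.133, 0.233, -0.001]
contact_force: [-0.4, -0.3, 0.1]
opening: 0.769
```

```bash
python3 - <<'E'
from h import *
s=arm.state(); print(s['ee_pos'],s['contact_force']); snap('wrist','wrist2'); snap('side','side2')
a=cv2.imread('pics/wrist2.png');b=cv2.imread('pics/side2.png')
cv2.imwrite('pics/c2.png',cv2.resize(np.hstack([a,b]),(800,300)))
E
```

```text
[509.39157485 130.02789562 125.35700424] [-0.36940058 -0.33660781  0.12535854]
```

View pics/c2.png

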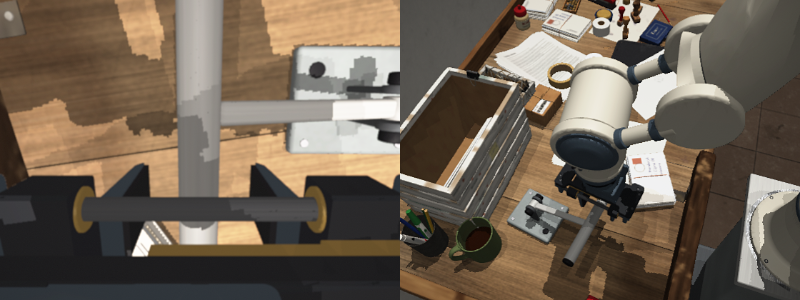

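The bar sits between the open jaws in the wrist view. Closing now.

{"fn": "arm_command", "kwargs": {
  "dp": [
    [0,0,0],
    [0,0,0],
    [0,0,0],
    [0,0,0],
    [0,0,0],
    [0,0,0],
    [0,0,0],
    [0,0,0]
  ],
  "spin": [0,0,0,0,0,0,0,0],
  "claw": 10,
  "grip_force": 25
}}

```text
time: 4.97
ee_pos: [508.7, 130.1, 124.8]
tool_rot: [-3.133, 0.233, 0.001]
contact_force: [-2.1, 1.2, 1.8]
opening: 0.279
```

```bash
python3 - <<'E'
from h import *
s=arm.state(); print(s['ee_pos'],s['contact_force'],s['opening']*91.2)
for th0 in (.33,.345,.36):
  th=np.linspace(th0,1.05,25)
  P=170*np.c_[-np.cos(th),-np.sin(th)]  # tool x (toward hinge), tool z down
  print(th0,(P-P[0])[[4,8,12,16,20,24]].round(1).tolist())
th=np.linspace(.345,1.05,25);P=170*np.c_[-np.cos(th),-np.sin(th)];print(np.diff(P,axis=0).round(1).tolist())
E
```

```text
[508.66851767 130.11814922 124.82907941] [-2.13024592  1.17159049  1.7817577 ] 25.399906934034668
0.33 [[7.8, -18.9], [17.7, -36.7], [29.7, -53.1], [43.6, -68.0], [59.2, -81.2], [76.2, -92.4]]
0.345 [[7.8, -18.4], [17.8, -35.7], [29.7, -51.7], [43.4, -66.2], [58.7, -79.0], [75.4, -90.0]]
0.36 [[7.9, -17.9], [17.8, -34.7], [29.6, -50.3], [43.1, -64.4], [58.2, -76.9], [74.5, -87.6]]
[[1.8, -4.7], [1.9, -4.6], [2.0, -4.6], [2.2, -4.5], [2.3, -4.4], [2.4, -4.4], [2.5, -4.3], [2.7, -4.2], [2.8, -4.1], [2.9, -4.1], [3.0, -4.0], [3.2, -3.9], [3.3, -3.8], [3.4, -3.7], [3.5, -3.6], [3.6, -3.5], [3.7, -3.4], [3.8, -3.3], [3.9, -3.1], [4.0, -3.0], [4.1, -2.9], [4.1, -2.8], [4.2, -2.7], [4.3, -2.5]]
```

Gripped: the opening of 25.4 mm matches the bar. Next I'll raise it along the arc, at about 0.35 rad/s.

{"fn": "arm_command", "kwargs": {
  "dp": [
    [1.8,0,-4.7],
    [1.9,0,-4.6],
    [2.0,0,-4.6],
    [2.2,0,-4.5],
    [2.3,0,-4.4],
    [2.4,0,-4.4],
    [2.5,0,-4.3],
    [2.7,0,-4.2]
  ],
  "spin": [0,0,0,0,0,0,0,0]
}}

```text
time: 5.63
ee_pos: [523.9, 127.7, 160.5]
tool_rot: [3.133, -0.233, -0.01]
contact_force: [-16.7, 5.5, 1.2]
opening: 0.274
```

```bash
python3 - <<'E'
from h import *
s=arm.state(); print(s['ee_pos'],s['contact_force'],s['opening']*91.2,s['wrist_torque'])
snap('wrist','w3');snap('side','s3')
a=cv2.imread('pics/w3.png');b=cv2.imread('pics/s3.png')
cv2.imwrite('pics/c3.png',cv2.resize(np.hstack([a,b]),(800,300)))
E
```

```text
[523.87099088 127.67221565 160.46146152] [-16.7146935    5.5296244    1.22759333] 24.969428851024336 [ 1.06214994  3.25036358 -0.14891023]
```

View pics/c3.png

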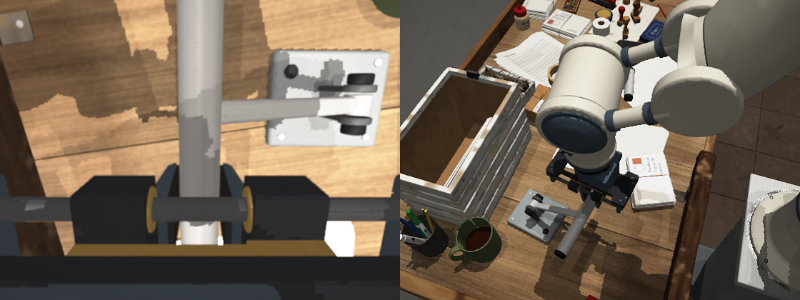

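The bar is still held in the jaws and rising with the gripper. There is a modest radial push, so I'll ease x slightly.

{"fn": "arm_command", "kwargs": {
  "dp": [
    [2.0,0,-4.1],
    [2.3,0,-4.1],
    [2.7,0,-4.0],
    [3.0,0,-3.9],
    [3.3,0,-3.8],
    [3.4,0,-3.7],
    [3.5,0,-3.6],
    [3.6,0,-3.5]
  ],
  "spin": [0,0,0,0,0,0,0,0]
}}

```text
time: 6.4
ee_pos: [545.2, 124.4, 191.3]
tool_rot: [3.133, -0.233, -0.016]
contact_force: [-35.3, 7.2, 21.8]
opening: 0.278
```

{"fn": "arm_command", "kwargs": {
  "dp": [
    [3.7,0,-3.4],
    [3.8,0,-3.3],
    [3.9,0,-3.1],
    [4.0,0,-3.0],
    [4.1,0,-2.9],
    [4.1,0,-2.8],
    [4.2,0,-2.7],
    [3.0,0,-2.0]
  ],
  "spin": [0,0,0,0,0,0,0,0]
}}

```text
time: 7.07
ee_pos: [577.3, 119.5, 216.4]
tool_rot: [3.133, -0.233, -0.009]
contact_force: [-28.6, 0.7, 30.5]
opening: 0.277
```

```bash
python3 - <<'E'
from h import *
s=arm.state(); print(s['ee_pos'],s['contact_force'],s['opening']*91.2,s['wrist_torque'])
snap('wrist','w4');snap('side','s4')
a=cv2.imread('pics/w4.png');b=cv2.imread('pics/s4.png')
cv2.imwrite('pics/c4.png',cv2.resize(np.hstack([a,b]),(800,300)))
E
```

```text
[577.3232234  119.48794214 216.38077303] [-28.62181804   0.65044067  30.50038144] 25.232050123397418 [ 0.17755712  5.15230554 -0.09409913]
```

View pics/c4.png

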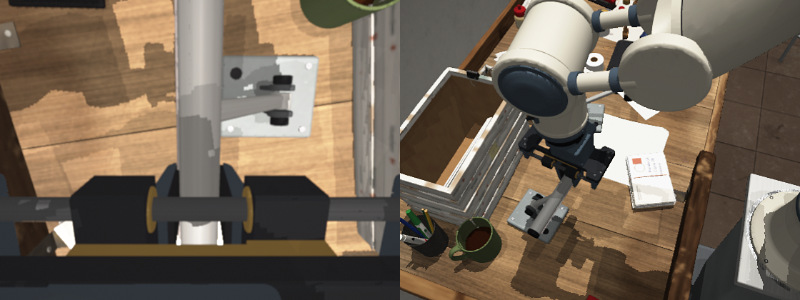

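The slope looks close to 60°, but the force is ~40 N along the lamp arm, meaning I'm pushing inward. I'll relieve it outward before releasing.

{"fn": "arm_command", "kwargs": {
  "dp": [
    [-0.3,0,-0.5],
    [-0.3,0,-0.5],
    [-0.3,0,-0.5],
    [-0.3,0,-0.5],
    [0,0,0],
    [0,0,0],
    [0,0,0],
    [0,0,0]
  ],
  "spin": [0,0,0,0,0,0,0,0]
}}

```text
time: 7.83
ee_pos: [578.2, 119.4, 217.1]
tool_rot: [3.132, -0.233, -0.004]
contact_force: [-9.9, 0.6, 5.8]
opening: 0.279
```

```bash
python3 - <<'E'
from h import *
s=arm.state(); print(s['ee_pos'],s['contact_force'],s['opening']*91.2,s['wrist_torque'])
snap('side','s5');d=snap('top','t5')
b=load('s5')['img'][150:300,140:340,::-1]
cv2.imwrite('pics/c5.png',cv2.resize(b,None,fx=4,fy=4,interpolation=2))
E
```

```text
[578.17933452 119.37809075 217.05077714] [-9.86260475  0.56884567  5.78790925] 25.478279038191275 [ 0.06428409  2.2140852  -0.11385046]
```

View pics/t5.png

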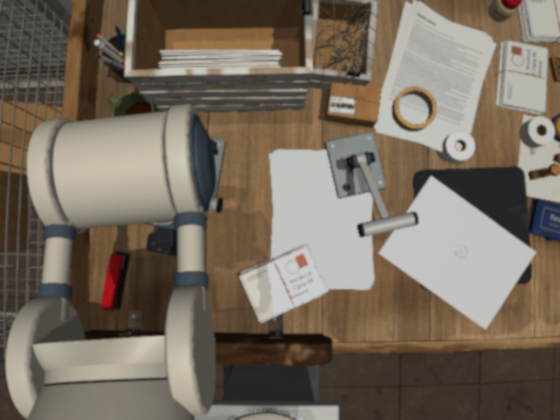

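View pics/s5.png

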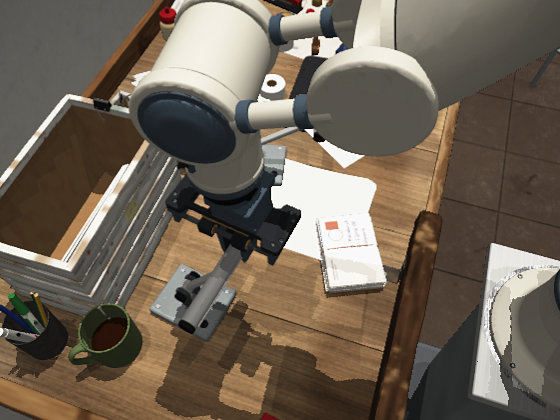

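The top view shows the bar's right cap at about (220,205) beside the gripper, and the side view shows its left end near (189,328). The force has dropped to 11 N. I'll estimate the slope from these.

```bash
python3 - <<'E'
from h import *
T=load('t5');S=load('s5')
a=np.array([-.989,.145]); H=np.array([673.5,158.6])
for d,u,v in((T,220,205),(S,189,328)):
    o,r=ray(d,u,v)
    # intersect ray with cylinder radius170 about hinge axis
    k=np.linspace(0,1500,30001)[:,None]/np.linalg.norm(r)
    X=o+r*k; h=(X[:,:2]-H)@a; z=X[:,2]-75
    i=np.where(np.diff(np.sign(np.hypot(h,z)-170)))[0]
    print([(X[j].round(1).tolist(),round(float(np.arctan2(z[j],h[j])),3)) for j in i])
E
```

```text
[([570.9, 75.0, 219.7], 1.018), ([593.0, 115.2, -78.4], -1.125)]
[([594.7, 266.9, 216.9], 0.988), ([690.5, 181.2, -94.4], -1.65)]
```

The slope is about 1.0 rad, well inside the band. I'll release to 60 mm, then go straight up.

{"fn": "arm_command", "kwargs": {
  "dp": [
    [-0.2,0,-0.2],
    [0,0,0],
    [0,0,0],
    [0,0,0],
    [0,0,0],
    [0,0,0],
    [0,0,0],
    [0,0,0]
  ],
  "spin": [0,0,0,0,0,0,0,0],
  "claw": 70
}}

```text
time: 8.6
ee_pos: [579.4, 119.5, 216.7]
tool_rot: [3.133, -0.233, -0.0]
contact_force: [0.4, 0.4, -0.1]
opening: 0.766
```

```bash
python3 - <<'E'
from h import *
s=arm.state(); print(s['ee_pos'],s['contact_force'],s['opening']*91.2)
snap('wrist','w6')
E
```

```text
[579.35129778 119.5434774  216.69726145] [ 0.3585154   0.40493948 -0.14563086] 69.88475508464965
```

View pics/w6.png

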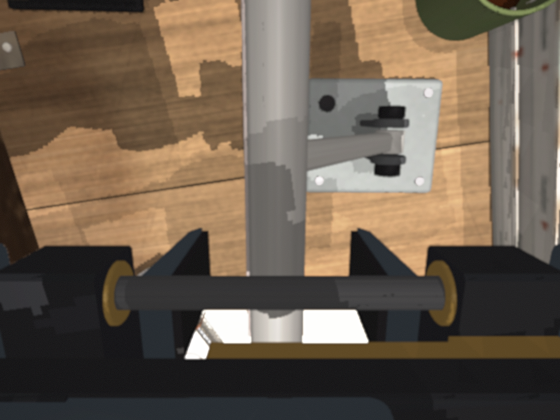

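The bar (columns 247–308) stands free and centred between the open jaws, and the force is about zero. Retreating straight up, then aside.

{"fn": "arm_command", "kwargs": {
  "dp": [
    [0,0,-6],
    [0,0,-12],
    [0,0,-18],
    [0,0,-20],
    [0,0,-20],
    [0,0,-20],
    [0,0,-18],
    [0,0,-12]
  ],
  "spin": [0,0,0,0,0,0,0,0]
}}

```text
time: 9.32
ee_pos: [579.7, 119.6, 345.2]
tool_rot: [-3.133, 0.233, -0.004]
contact_force: [0.8, 0.7, -0.2]
opening: 0.763
```

{"fn": "arm_command", "kwargs": {
  "dp": [
    [-10,10,0],
    [-20,20,0],
    [-25,25,0],
    [-25,25,0],
    [-25,25,0],
    [-25,25,0],
    [-20,20,0],
    [-10,10,0]
  ],
  "spin": [0,0,0,0,0,0,0,0]
}}

```text
time: 9.98
ee_pos: [394.8, -16.1, 343.3]
tool_rot: [3.132, -0.234, 0.0]
contact_force: [0.4, -0.3, 0.1]
opening: 0.769
```

{"fn": "arm_command", "kwargs": {
  "dp": [
    [0,10,0],
    [0,20,0],
    [0,20,0],
    [0,20,0],
    [0,20,0],
    [0,20,0],
    [0,15,0],
    [0,0,0]
  ],
  "spin": [0,0,0,0,0,0,0,0]
}}

```text
time: 10.65
ee_pos: [378.7, -140.7, 343.2]
tool_rot: [3.132, -0.236, 0.001]
contact_force: [0.5, -0.2, 0.1]
opening: 0.77
```

```bash
python3 - <<'E'
from h import *
s=arm.state(); print(s['time'],s['ee_pos'],s['contact_force'])
snap('top','t7');snap('side','s7')
a=cv2.imread('pics/t7.png');b=cv2.imread('pics/s7.png')
cv2.imwrite('pics/c7.png',np.vstack([cv2.resize(a[100:260,80:260],None,fx=3,fy=3,interpolation=2)[:300],cv2.resize(b[170:350,130:310],None,fx=3,fy=3,interpolation=2)[:300]]) if 0 else np.hstack([cv2.resize(a[130:260,90:223],(399,390),interpolation=2),cv2.resize(b[220:350,140:273],(399,390),interpolation=2)]))
E
```

```text
10.65 [ 378.67774971 -140.70439508  343.1739888 ] [ 0.54194036 -0.23437599  0.0746713 ]
```

View pics/t7.png

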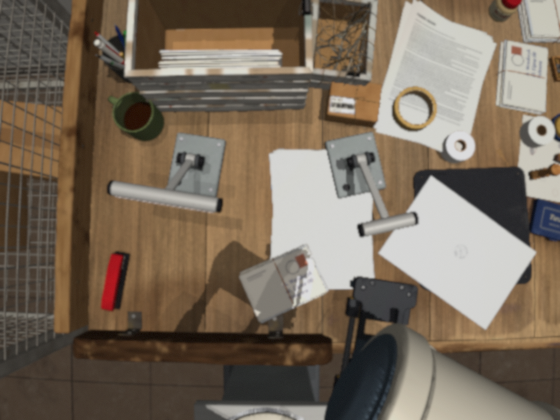

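View pics/s7.png

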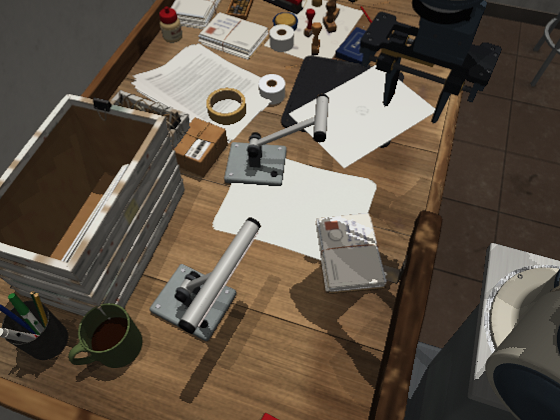

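Both views now show the wide lamp's bar unobstructed: top view ends at about (109,189) and (220,205), side view ends at about (253,223) and (187,328). The small lamp sits at the same pixels as before. Triangulating the slope.

```bash
python3 - <<'E'
from h import *
T=load('t7');S=load('s7')
L,e=tri(ray(T,110,189),ray(S,188,327));R,f=tri(ray(T,220,205),ray(S,253,224))
M=(L+R)/2;H=np.array([673.5,158.6,75]);d=M-H
print(L,e,R,f,M,np.linalg.norm(d),np.arctan2(d[2],-d[0]*.989+d[1]*.145))
for n in('top','side'):
    a=load(n+'0')['img'];b=load({'top':'t7','side':'s7'}[n])['img']
    sl=np.s_[125:245,325:420] if n=='top' else np.s_[90:190,220:330]
    print(n,np.abs(a[sl].astype(int)-b[sl]).mean())
E
```

```text
[596.45220038 267.13678406 220.24328702] 1.6322490631634252 [570.61067592  75.48592568 214.30876642] 1.5050646047405833 [583.53143815 171.31135487 217.27602672] 168.81465707416575 1.0026537961729298
top 3.8523391812865495
side 1.7905757575757575
```

{"fn": "arm_command", "kwargs": {
  "dp": [
    [0,0,0],
    [0,0,0],
    [0,0,0],
    [0,0,0],
    [0,0,0],
    [0,0,0],
    [0,0,0],
    [0,0,0]
  ],
  "spin": [0,0,0,0,0,0,0,0]
}}

```text
time: 11.42
ee_pos: [378.9, -138.6, 342.7]
tool_rot: [-3.133, 0.233, 0.0]
contact_force: [0.6, -0.3, 0.8]
opening: 0.771
```

{"fn": "arm_command", "kwargs": {
  "dp": [
    [0,0,0],
    [0,0,0],
    [0,0,0],
    [0,0,0],
    [0,0,0],
    [0,0,0],
    [0,0,0],
    [0,0,0]
  ],
  "spin": [0,0,0,0,0,0,0,0]
}}

```text
time: 12.08
ee_pos: [378.9, -138.6, 342.7]
tool_rot: [-3.133, 0.233, -0.0]
contact_force: [-0.5, -1.0, 0.3]
opening: 0.766
```

```bash
python3 - <<'E'
from h import *
for n,o in(('top','t7'),('side','s7')):
    b=snap(n,o+'b')['img'];a=load(o)['img']
    sl=np.s_[130:215,90:235] if n=='top' else np.s_[210:345,140:270]
    print(np.abs(a[sl].astype(int)-b[sl]).mean())
E
```

```text
0.6083299526707234
0.4904273504273504
```

The wide lamp reads 1.00 rad (57.4°) and hasn't moved for over a second. The small lamp's region differs a little more than noise, so I'll check whether that is only shadow or lighting.

```bash
python3 - <<'E'
from h import *
for n,o,(r0,r1,c0,c1) in(('top0','t7b',(205,242,350,422)),('side0','s7b',(88,145,308,335))):
    a=load(n)['img'];b=load(o)['img'];m=8
    r=cv2.matchTemplate(b[r0-m:r1+m,c0-m:c1+m],a[r0:r1,c0:c1].copy(),cv2.TM_CCOEFF_NORMED)
    _,v,_,l=cv2.minMaxLoc(r);print(n,v,l[0]-m,l[1]-m)
E
```

```text
top0 0.9995607733726501 0 0
side0 0.9999364018440247 0 0
```

```bash
python3 -c "
from bench import arm
print(arm.close_job())"
```

```text
the job is handed in; nothing more can be done
None
```

I raised the wide lamp's arm to about 57° (1.00 rad), let go, backed the robot away, and handed the job in at about 12 s; no verdict was reported.

- **How:** I gripped the half of the bar nearer the small lamp from above and lifted it along its arc from about 0.345 rad. I then eased off the load, opened the jaws and withdrew upwards.
- **Wide lamp:** the last triangulation from two cameras gave 1.003 rad, inside the 0.872–1.222 band but a little under the 1.047 target. Pictures taken about 1.4 s apart with the robot clear showed no movement beyond image noise.
- **Small lamp:** a plain picture difference around it was slightly above noise. Template matching found its bar shifted by 0 pixels in both views, so I put that down to the robot's shadow.
- **Force during the lift:** it peaked at about 42 N, mostly pushing along the lamp's arm because my path ran slightly inside the true arc. It was carried through the finger pads, fell to 11 N when I eased off, and read about zero after release.

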